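Weigh the open glaze pot on the beam balance

ROBOT

A 6-joint arm with a two-finger parallel gripper is mounted at the origin on a cart in front of the work surface, level with it; the furniture and walls round the work are solid. World frame = base frame: x ahead of the robot, y to its left, z up, the work surface at z = 0. Lengths are in mm, angles in rad, forces in N, time in s.
With the tool pointing down it reaches from about 325 to 900 mm from the base axis. Payload 6.1 kg.
Tool frame: the origin (TCP) lies on the centre line of the jaws, within the pads' length; the fingertips stand 8 mm ahead of it and the grasp point (between the pads) lies 11 mm behind it (bot.tip_extent is the distance from the TCP to the fingertips, in mm); z points along the fingers, y is the line along which they close (so a half turn about z gives the same grasp; the last joint's range is limited). The gripper opens to 85 mm and grips with 20 to 120 N. Pads are 22 mm wide; open, the fingers measure 114 mm over their backs; the gripper's body (76 mm by 85 mm) begins 54 mm behind the grasp point. The pads swing forward as they close: fully open they stand 13 mm farther back than shut.
Start: joints at [-1.34, 0.22, 1.526, -0, 1.395, -0.126], TCP at [218.291, -585.632, 239.3] pointing down, gripper open.
Joint ranges: [-2.98, 2.98], [-0.91, 2.08], [0.09, 2.57], [-1.24, 4.39], [0.2, 2.65], [-2.68, 2.68]. Speed limits (rad/s): [2.57, 2.57, 3.01, 3.14, 3.14, 3.14].

INTERFACE

Orientations are given as a 3x3 rotation matrix whose columns are the frame's x, y, z axes.
In Python, from bench import bot, camera, get_calibration gives the robot as it stands. Calls block until the motion is done:
- bot.movep(position, orientation): joint-space move of the TCP to a pose.
- bot.move_straight(position, rot=None, feed=150): straight line of the TCP; rot=None keeps the orientation; feed is the mean speed in mm/s.
- bot.move_j(angles): joint-space move.
- bot.open_jaws() and bot.close(): open the fingers fully, or close them until they stop; the grip force is fixed at half the most.
- bot.wait(seconds).
- bot.ik(position, orientation): joint angles nearest the present ones, or None.
- bot.observe(): the state.
- camera(name): name is "scene" or "top"; returns (picture, depth): 400x640x3 uint8, red, green, blue; 400x640 float32, mm along the optical axis (not along the pixel's ray), 0 where there is no reading.
- get_calibration(name): a dict with "fovy" (degrees; the focal length in pixels is half the picture's height over the tangent of half this angle, whatever the lens; pixels are square), "cx", "cy" (the principal point, pixels), "cam_to_world" (4x4, takes a point from camera to world coordinates). Camera axes: x right, y down, z forward; pixel columns grow to the right and rows downward; lengths in mm; the calibration is good to about 2 mm. A picture is of the moment at which its call begins. get_calibration takes no time and is no camera call.
A pose or a line that the arm cannot do raises bot.Unreachable and nothing moves.
- bot.job_done(): hands the job in; it is judged then, once.
The state is a dict: "clock": time; "joint_positions": joint angles; "joint_vel": joint speeds; "effort": joint torques, N m; "tcp_pos": TCP position; "tool_rot": TCP orientation; "wrist_force": force on the tool from outside, world axes, zero at the start; "torque": the same for the moment, N m; "width": finger opening in mm; "finger_force": force on a finger pad.
Only numpy, scipy, OpenCV 4.12 (cv2) and the standard library are available. Lean on these libraries where they do the work, as an engineer would, in place of code of your own. Each camera call takes 0.05 s, during which the arm holds its last target. There are 200 camera calls.

TASK

Weigh the open glaze pot on the beam balance that stands under the edge of the shelf: carry it upright to the balance, set it down gently in the middle of the pan and let go. Then slide the steel poise along the beam until, with your hands off, the beam comes to rest level with its pointer on the dark zero band of the index plate. Leave the other vessels where they stand.

Things in the scene. Friction and masses are not known exactly. Their poses are not given: they have to be found in the camera images.
- open_pot: Olive stoneware glaze pot without a lid, round, 76 mm high, 67 mm across the rim, 64 mm at the foot, with a slight waist (about 60 mm) at 45 mm height. Origin at the centre of its underside, z up. Stands on the open table left in front of the balance. Mass unknown, 0.21 to 0.42 kg. Grip it tilted about 35 degrees, as it must go under the shelf edge while it stays upright.
- balance: Grey cast beam balance, fixed; base 90 mm deep (x), 292 mm long (y). Origin on the table below the line of pan and beam. It and the shelf over it are one piece, set in a new place with yaw up to 0.06 rad each time: its +x points away from the robot, +y to the robot's left. The pan is at its +y end; the beam's pivot is at (0, 0.030, 0.095) in its frame and the beam runs from there to -y.
- shelf_edge (a point): Middle of the lower front edge of the plywood shelf board over the balance: 10 mm nearer the robot than the centre line of pan and beam, 262 mm above the table. Axes as the balance's. The board is 18 mm thick, runs 182 mm back and 192 mm to either side, with lidded pots on it; its cheeks begin 46 mm behind the edge. An upright gripper strikes it: reach below it tilted, from the front.
- pan_top (a point): Centre of the top of the balance's round flat steel pan (96 mm across, rim 2 mm high), about 118 mm above the table. The pan always stays level; it rises or sinks by up to 5 mm as the beam swings. Axes as the balance's.
- beam (a joint): Beam angle, rad: 0 = level, pointer on the zero band; positive = pointer end up, pan down (poise must go outward); negative = pointer down (poise back towards the pan). Stops at -0.08 and 0.08. Near level about 0.007 rad for each mm that the poise is away from balance; farther than 12 mm out it lies on a stop. Settles in about 1.5 s once nothing touches poise or beam.
- poise (a joint): Poise position along the beam, m: 0 = nearest the pan (55 mm from the pivot), 0.100 = outer end; grows towards the pointer (-y of the balance). 1.5 N of friction; it stays where it is left. Starts between 0 and 0.03; balance lies between 0.045 and 0.093, depending on the pot's mass.
- poise_grip (a point): Where to grip the poise, the sliding steel weight on the beam (87 mm high, 0.25 kg): middle of its upright ribbed grip, 26 mm wide along the beam, 22 mm deep, its top 19 mm above this point. 48 mm above the centre line of the beam (14 mm high); rides up and down with the beam by up to 13 mm. Its y axis lies along the beam and points to the pan.
- pointer_tip (a point): Tip of the thin dark pointer at the outer end of the beam, 205 mm from the pivot.
- zero_mark (a point): The middle of the dark zero band, 10.5 mm high, on the white index plate behind the pointer, 95 mm above the table; the pointer tip is at this height when the beam is level.
- mauve_beaker: Bystander: scalloped mauve beaker, 66 mm wide, 70 mm high, on the table left in front of the balance. Origin at its underside. Leave it.
- lidded_pot: Bystander: glaze pot like the open one but closed by a lid with a ball knob, 66 mm wide, 104 mm high. On the right in front of the balance. Origin at its underside. Leave it.
There are look-alikes about, which are no part of the job. What is shaped like the open_pot but orange is not meant.

How it is judged (in metres and radians):
On the way:
1. the pot stands on the pan, let go (horizontal distance between open_pot and pan_top below 0.025 m and z of open_pot in the frame of pan_top between -0.006 and 0.006 m and angle between open_pot's own z axis and vertical below 0.1 rad and contact force between the fingers and open_pot below 0.1 N), for 0.2 s.
At the end, for the whole second after the job is handed in: The open pot stands upright on the pan, its centre within 25 mm of the pan's, and the beam is at rest within 0.025 rad of level (pointer tip on the zero band, within about 5 mm of its middle), with pot and poise let go (horizontal distance between open_pot and pan_top below 0.025 m and z of open_pot in the frame of pan_top between -0.006 and 0.006 m and angle between open_pot's own z axis and vertical below 0.1 rad and value of joint beam between -0.025 and 0.025 rad and velocity of joint beam between -0.03 and 0.03 rad/s); the robot touches nothing.
It fails at once if the pot is tipped by more than about 20 degrees (angle between open_pot's own z axis and vertical above 0.35 rad).
It fails at once if the pot is dropped onto the pan from more than about 10 mm (contact force between the fingers and open_pot below 0.1 N and horizontal distance between open_pot and pan_top below 0.06 m and z of open_pot in the frame of pan_top above 0 m and linear speed of open_pot above 0.45 m/s).
It fails at once if another vessel is moved by more than 30 mm (distance of any of mauve_beaker, lidded_pot from where it was at the start of the episode above 0.03 m).
It also fails if it takes over 72 s, if anything falls off the work surface, if the arm or the gripper's body presses on something with over 40 N, if the wrist force passes 120 N, or if a joint passes its speed limit or range.

## Working session

There is one attempt and no reset: what is moved stays moved. The work goes in short steps, each a Python script; the robot and the scene stay as the last script left them, time stands still between calls to the robot, and variables do not carry over. Pictures are saved under pics/ and viewed, at most 10 in all, crops included, and the job is handed in when it is done.

```bash
ls; mkdir -p pics; cat > h.py <<'E'
import numpy as np, cv2
from bench import bot, camera, get_calibration
def cloud(name):
    p,d=camera(name); c=get_calibration(name); f=200/np.tan(np.radians(c['fovy'])/2)
    v,u=np.mgrid[0:400,0:640]
    P=np.stack([(u-c['cx'])/f*d,(v-c['cy'])/f*d,d,np.ones_like(d)],-1)@np.array(c['cam_to_world']).T
    W=P[...,:3]; W[d==0]=np.nan
    return p,W
E
python3 - <<'E'
from h import *
for n in ("scene","top"):
    p,W=cloud(n); cv2.imwrite(f"pics/{n}0.png",p[...,::-1]); np.savez(f"{n}0.npz",p=p,W=W)
    c=get_calibration(n); print(n,c['fovy'],c['cx'],c['cy'],np.round(c['cam_to_world'],3))
print(bot.observe()['clock'],bot.tip_extent)
E
```

```text
pics
scene 45.082350999042724 318.0209831558583 204.7880651965063 [[-8.090000e-01 -3.880000e-01  4.420000e-01 -8.824500e+01]
 [-5.880000e-01  5.430000e-01 -6.000000e-01  8.080610e+02]
 [-7.000000e-03 -7.450000e-01 -6.670000e-01  1.064818e+03]
 [ 0.000000e+00  0.000000e+00  0.000000e+00  1.000000e+00]]
top 56.64821080360421 317.9930165754894 197.49828263510128 [[ 1.640000e-01 -9.620000e-01  2.180000e-01  3.106500e+02]
 [-9.870000e-01 -1.600000e-01  3.600000e-02 -2.114600e+01]
 [ 0.000000e+00 -2.210000e-01 -9.750000e-01  1.080909e+03]
 [ 0.000000e+00  0.000000e+00  0.000000e+00  1.000000e+00]]
0.1 8.0
```

View pics/scene0.png

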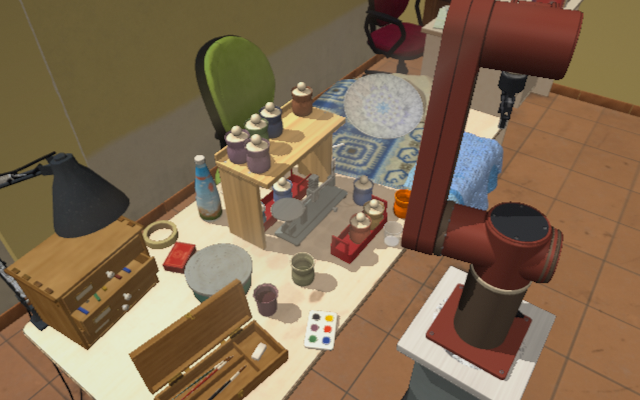

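View pics/top0.png

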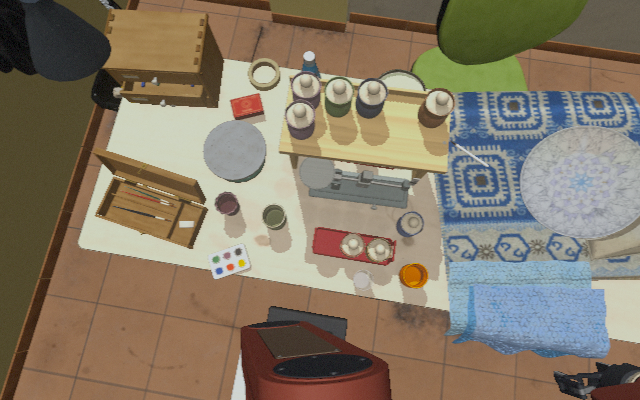

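The olive pot is at top (274,216) / scene (302,268). The balance pan is at top (318,172) with the beam running right to about (405,183), and the shelf front edge runs from (280,155) to (448,170). Next I measure these.

```bash
python3 - <<'E'
from h import *
for n in("top","scene"):
    z=np.load(n+"0.npz");W=z['W'];p=z['p']
    pts={'top':[(274,216),(228,203),(318,172),(345,178),(375,184),(405,187),(281,152),(447,169),(410,224),(413,275),(352,244),(378,250)],'scene':[(302,268),(288,210),(320,195),(217,152),(343,118),(363,188)]}[n]
    for u,v in pts: print(n,u,v,np.round(W[v,u]),p[v,u])
    # shelf edge: points z 255..285 
    X,Y,Z=np.moveaxis(W,-1,0)
    for lo,hi,lab in((68,82,'rim'),(112,124,'pan')):
        m=((Z>lo)&(Z<hi)&(X>300)&(X<800)&(abs(Y)<350)).astype(np.uint8)
        k,l,s,c=cv2.connectedComponentsWithStats(m)
        for i in range(1,k):
            if s[i,4]>40:
                q=W[l==i]; print(n,lab,np.round(c[i]),s[i,4],'min',np.round(q.min(0)),'max',np.round(q.max(0)))
z=np.load("top0.npz");W=z['W']
# shelf front edge: for each col, lowest row with z~280
r=[]
for u in range(285,445,8):
    rows=[v for v in range(120,190) if 274<W[v,u,2]<286]
    if rows: r.append(W[max(rows),u])
r=np.array(r);print(np.round(r[[0,5,10,-1]]),np.polyfit(r[:,1],r[:,0],1),np.median(r[:,2]))
a=cv2.resize(z['p'][130:260,260:440],None,fx=4,fy=4,interpolation=cv2.INTER_CUBIC);cv2.imwrite("pics/c1.png",a[...,::-1])
E
```

```text
top 274 216 [472. 134.  20.] [106 106  80]
top 228 203 [485. 269.  40.] [106  78  74]
top 318 172 [595.  26. 119.] [144 146 138]
top 345 178 [597. -49.  97.] [160 159 151]
top 375 184 [ 598. -135.   81.] [100  99  95]
top 405 187 [ 603. -218.   81.] [82 85 81]
top 281 152 [583. 110. 271.] [106  91  69]
top 447 169 [ 701. -351.    9.] [182 172 144]
top 410 224 [nan nan nan] [146 136 117]
top 413 275 [ 371. -280.   24.] [189 104   3]
top 352 244 [420. -94. 100.] [205 210 189]
top 378 250 [ 416. -164.   99.] [205 196 173]
top rim [235. 150.] 2602 min [547. 188.  68.] max [728. 350.  77.]
top rim [271. 215.] 106 min [432.  99.  68.] max [499. 164.  77.]
top rim [411. 223.] 297 min [ 475. -280.   68.] max [ 541. -216.   78.]
top rim [352. 244.] 285 min [ 392. -129.   68.] max [456. -65.  78.]
top rim [378. 249.] 317 min [ 389. -201.   68.] max [ 453. -137.   79.]
top rim [416. 275.] 120 min [ 337. -306.   68.] max [ 402. -239.   78.]
top pan [316. 172.] 837 min [547. -17. 117.] max [634.  79. 124.]
scene 302 268 [479. 116.  26.] [100  96  71]
scene 288 210 [592.  31. 124.] [134 129 118]
s
[... 671 characters left out ...]
730. 350.  81.]
scene rim [303. 261.] 155 min [431.  95.  68.] max [499. 162.  81.]
scene rim [262. 286.] 43 min [482. 233.  68.] max [513. 284.  76.]
scene rim [245. 310.] 44 min [471. 332.  68.] max [496. 350.  82.]
scene pan [322. 155.] 59 min [ 640. -270.  113.] max [ 712. -243.  123.]
scene pan [313. 189.] 45 min [ 585. -113.  112.] max [610. -83. 123.]
scene pan [245. 214.] 102 min [627.  97. 112.] max [763. 117. 124.]
scene pan [282. 215.] 45 min [567.  36. 120.] max [617.  73. 124.]
scene pan [241. 297.] 48 min [480. 329. 112.] max [502. 350. 124.]
[[ 583.  100.  276.]
 [ 586.    8.  276.]
 [ 588.  -83.  280.]
 [ 595. -247.  277.]] [-3.16557447e-02  5.86473464e+02] 276.91323895925774
```

View pics/c1.png

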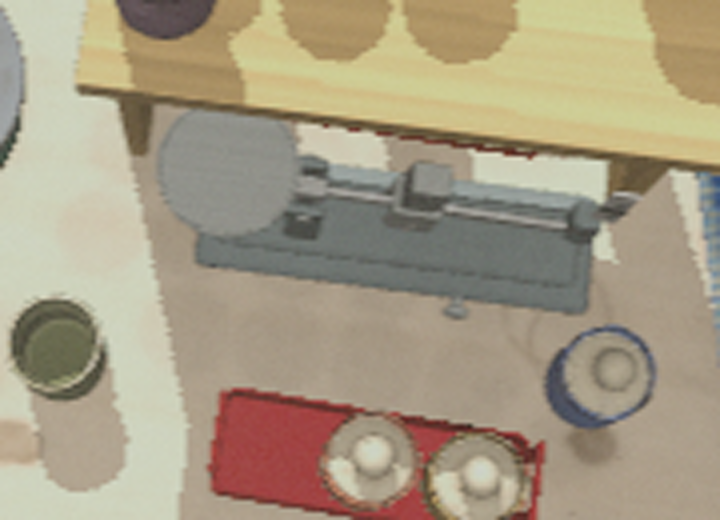

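```bash
cat >> h.py <<'E'
YAW=0.0317
def R(t,a=YAW,s=1):
    z=np.array([np.sin(t)*np.cos(a),np.sin(t)*np.sin(a),-np.cos(t)]); y=s*np.array([-np.sin(a),np.cos(a),0])
    return np.stack([np.cross(y,z),y,z],1)
def tcp(g,rot,back=0): return np.array(g,float)+rot[:,2]*(11-back)   # TCP for grasp point g
POT=np.array([465,130,0.]); PAN=np.array([595,31,118.])
E
python3 - <<'E'
from h import *
print(np.round(bot.observe()['tool_rot'],2))
for s in(1,-1):
  for t in np.radians([35,38,42]):
    r=R(t,s=s)
    for n,g,b in(('pre',POT+[0,0,45],110),('pot',POT+[0,0,45],0),('lift',POT+[0,0,180],0),('pan',PAN+[0,0,45],0),('panback',PAN+[0,0,45],120),('poise',[599,-98,146],0),('poise_out',[601,-180,146],0),('poback',[599,-98,146],100)):
        q=bot.ik(tcp(g,r,b),r); print(s,round(t,2),n,None if q is None else np.round(q,2))
r=R(0,a=-1.24); print(bot.ik([150,-400,330],bot.observe()['tool_rot']))
E
```

```text
[[ 0.94  0.35 -0.  ]
 [ 0.35 -0.94  0.  ]
 [ 0.   -0.   -1.  ]]
1 0.61 pre None
1 0.61 pot [ 0.16 -0.15  2.48 -0.34  0.22 -1.14]
1 0.61 lift [ 0.16 -0.5   2.42 -0.12  0.62 -1.37]
1 0.61 pan [-0.13 -0.13  2.18  0.19  0.5  -1.87]
1 0.61 panback [-0.16 -0.48  2.24  0.16  0.78 -1.84]
1 0.61 poise [-0.43 -0.06  2.15  0.51  0.55 -2.4 ]
1 0.61 poise_out [-0.59  0.01  2.08  0.61  0.62 -2.62]
1 0.61 poback [-0.49 -0.35  2.22  0.43  0.77 -2.33]
1 0.66 pre None
1 0.66 pot None
1 0.66 lift [ 0.16 -0.53  2.45 -0.15  0.57 -1.34]
1 0.66 pan [-0.13 -0.15  2.22  0.25  0.43 -1.93]
1 0.66 panback [-0.17 -0.53  2.3   0.19  0.73 -1.88]
1 0.66 poise [-0.44 -0.08  2.19  0.62  0.5  -2.51]
1 0.66 poise_out None
1 0.66 poback [-0.52 -0.38  2.27  0.5   0.73 -2.41]
1 0.73 pre None
1 0.73 pot None
1 0.73 lift [ 0.17 -0.57  2.5  -0.2   0.49 -1.29]
1 0.73 pan [-0.14 -0.17  2.27  0.35  0.34 -2.04]
1 0.73 panback [-0.19 -0.59  2.38  0.24  0.65 -1.93]
1 0.73 poise None
1 0.73 poise_out None
1 0.73 poback [-0.55 -0.42  2.33  0.62  0.69 -2.54]
-1 0.61 pre None
-1 0.61 pot [ 0.16 -0.15  2.48 -0.34  0.22  2.  ]
-1 0.61 l
[... 405 characters left out ...]
-0.13 -0.15  2.22  0.25  0.43  1.21]
-1 0.66 panback [-0.17 -0.53  2.3   0.19  0.73  1.27]
-1 0.66 poise [-0.44 -0.08  2.19  0.62  0.5   0.63]
-1 0.66 poise_out [-0.61 -0.    2.12  0.72  0.59  0.41]
-1 0.66 poback [-0.52 -0.38  2.27  0.5   0.73  0.73]
-1 0.73 pre None
-1 0.73 pot None
-1 0.73 lift [ 0.17 -0.57  2.5  -0.2   0.49  1.85]
-1 0.73 pan [-0.14 -0.17  2.27  0.35  0.34  1.11]
-1 0.73 panback [-0.19 -0.59  2.38  0.24  0.65  1.21]
-1 0.73 poise [-0.46 -0.09  2.23  0.8   0.45  0.44]
-1 0.73 poise_out [-0.63 -0.01  2.16  0.89  0.56  0.24]
-1 0.73 poback [-0.55 -0.42  2.33  0.62  0.69  0.6 ]
[-1.39700420e+00 -3.15569932e-01  1.87555470e+00 -8.29103699e-05
  1.58338385e+00 -1.82972441e-01]
```

```bash
python3 - <<'E'
from h import *
T=np.radians(35)
r=R(T,a=0.25,s=-1)
print(bot.ik(tcp(POT+[0,0,46],r),r))
bot.move_straight([150,-400,330],feed=250)
bot.movep(tcp(POT+[0,0,190],r),r)
bot.move_straight(tcp(POT+[0,0,46],r),feed=150)
o=bot.observe();print(o['clock'],o['tcp_pos'],o['wrist_force'],o['width'])
p,W=cloud("scene");cv2.imwrite("pics/g1.png",cv2.resize(p[150:330,200:420],None,fx=3,fy=3)[...,::-1])
E
```

```text
[ 0.02307609 -0.17681341  2.49941362  0.53716089  0.25494009  0.86103073]
4.4917 [471.55593576 131.36889493  37.40390646] [ 0.14426652 -0.94186088  0.71757508] 85.53044690302585
```

View pics/g1.png

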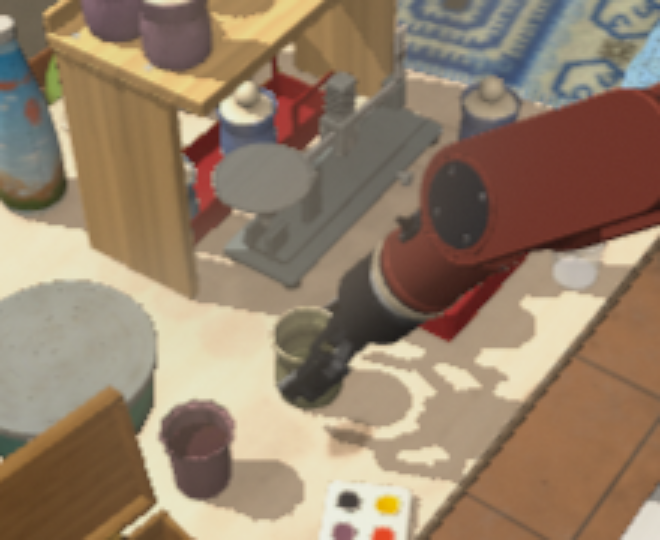

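The fingers straddle the pot, seen at about (310,365) in the crop. Next I grip it, lift it and read its weight.

```bash
python3 - <<'E'
from h import *
T=np.radians(35)
f=lambda: np.mean([(bot.wait(0.03),bot.observe()['wrist_force'])[1] for _ in range(10)],0)
f0=f(); bot.close(); bot.wait(.2); print(f0,f(),bot.observe()['width'])
r=R(T,a=0.25,s=-1)
bot.move_straight(tcp(POT+[0,0,60],r),feed=60)
bot.move_straight(tcp(POT+[0,0,185],r),feed=150); bot.wait(.3)
f1=f(); print(f1,'mass',(f0-f1)[2]/9.81)
p,W=cloud("scene");cv2.imwrite("pics/g2.png",cv2.resize(p[130:300,200:420],None,fx=3,fy=3)[...,::-1])
p,W=cloud("top");m=np.isfinite(W[...,0])&(W[...,2]>205)&(W[...,2]<225)&(W[...,0]<505)&(W[...,0]>420)&(W[...,1]>80)&(W[...,1]<180)
print(W[m].min(0),W[m].max(0),m.sum()); o=bot.observe();print(o['clock'],o['width'],o['tcp_pos'])
E
```

```text
[-0.10171449  0.05761777  0.28542593] [-4.3303573  -0.04083455  8.35110047] 61.257200250302326
[-0.133106    0.07480484 -2.30523772] mass 0.2640839608731289
[421.28746367  80.50457521 205.0993013 ] [499.36951262 179.70109811 224.75747513] 224
7.8833 61.33237756114134 [471.16272191 131.5551997  176.0684431 ]
```

View pics/g2.png

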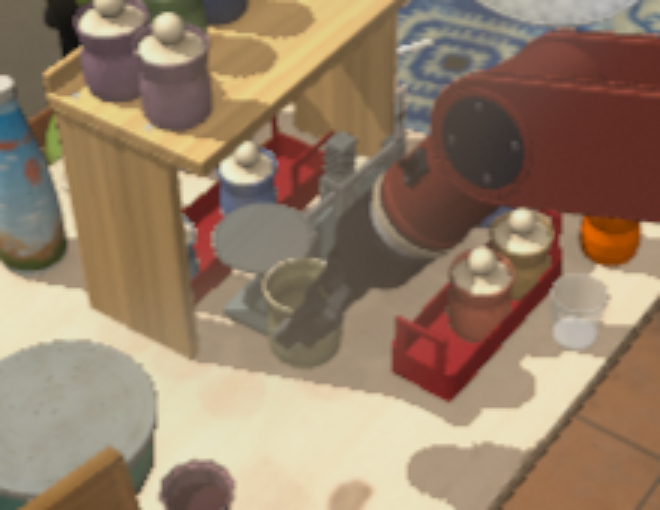

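```bash
python3 - <<'E'
from h import *
T=np.radians(35)
r=R(T,s=-1)
H=46
def go(x,y,z,feed): bot.move_straight(tcp([x,y,z+H],r),rot=r,feed=feed)
go(485,34,134,100)
go(595,31,131,90); bot.wait(.3)
o=bot.observe();print(o['clock'],o['wrist_force'],o['tcp_pos'])
b=o['wrist_force'][2]
for z in np.arange(129,108,-1.0):
    go(595,31,z,25); bot.wait(.05); o=bot.observe(); print(z,np.round(o['wrist_force'],2),round(o['tcp_pos'][2],1))
    if o['wrist_force'][2]-b>6: break
p,W=cloud("scene");cv2.imwrite("pics/g3.png",cv2.resize(p[130:300,200:420],None,fx=3,fy=3)[...,::-1])
p,W=cloud("top");cv2.imwrite("pics/g3t.png",cv2.resize(p[130:260,260:440],None,fx=4,fy=4)[...,::-1])
print(bot.observe()['clock'])
E
```

```text
10.7 [-0.75917169  0.13499068 -2.44943623] [601.22257637  31.19399018 168.16283902]
129.0 [ 1.29  0.27 -2.3 ] 165.8
128.0 [ 0.01 -0.7  -2.27] 164.9
127.0 [-0.94 -0.32 -2.84] 163.9
126.0 [ 0.29 -0.18 -2.95] 162.9
125.0 [ 0.17 -0.27 -2.96] 161.9
124.0 [-0.63 -0.54 -3.36] 160.9
123.0 [-0.1   0.25 -2.63] 160.1
122.0 [ 0.08  0.31 -1.8 ] 159.0
121.0 [ 1.04 -0.31 -1.41] 157.9
120.0 [-0.08 -0.01 -1.05] 157.0
119.0 [ 0.07 -0.7  -2.08] 156.0
118.0 [ 0.85  0.02 -1.71] 155.0
117.0 [-0.37  0.6  -1.39] 154.0
116.0 [ 0.6  -0.13 -0.94] 153.0
115.0 [ 0.03  0.73 -0.71] 152.0
114.0 [-0.86 -0.07  1.42] 151.3
113.0 [-3.72  0.45  4.81] 150.6
15.9
```

View pics/g3.png

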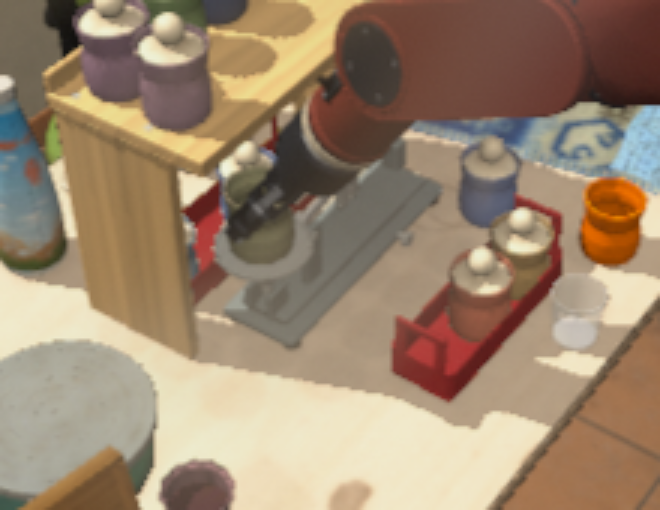

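The pot stands on the pan, at about (265,240) in the crop, and the beam is on its stop. I let go, back out along the tool axis and check.

```bash
python3 - <<'E'
from h import *
T=np.radians(35)
r=R(T,s=-1)
bot.open_jaws(); bot.wait(.2)
bot.move_straight(tcp([595,31,113+46],r,110),feed=120)
bot.wait(.3)
W2={}
for n in("top","scene"):
    p,W=cloud(n); np.savez(n+"1.npz",p=p,W=W); X,Y,Z=np.moveaxis(W,-1,0)
    m=(Z>178)&(Z<198)&(X>545)&(X<640)&(Y>-20)&(Y<90)
    q=W[m]; print(n,'pot rim',m.sum(),np.round(q.min(0)),np.round(q.max(0)))
    m=(Z>120)&(Z<185)&(X>575)&(X<625)&(Y<-60)&(Y>-230); 
    q=W[m]
    for zl in range(120,185,8):
        k=q[(q[:,2]>=zl)&(q[:,2]<zl+8)]
        if len(k)>3: print(n,zl,len(k),np.round(k.min(0)),np.round(k.max(0)))
print(bot.observe()['clock'],bot.observe()['wrist_force'])
p=np.load("scene1.npz")['p'];cv2.imwrite("pics/g4.png",cv2.resize(p[130:260,250:400],None,fx=5,fy=5,interpolation=cv2.INTER_CUBIC)[:,:750][...,::-1][:600])
E
```

```text
top pot rim 89 [561.  -0. 178.] [612.  65. 191.]
top 120 38 [ 585. -229.  120.] [618. -80. 127.]
top 128 13 [ 588. -229.  129.] [617. -83. 136.]
top 136 8 [ 588. -106.  139.] [589. -85. 144.]
top 144 9 [ 588. -107.  146.] [589. -82. 151.]
top 152 9 [ 588. -104.  152.] [609. -80. 159.]
top 160 70 [ 588. -106.  161.] [610. -80. 168.]
top 168 18 [ 590. -104.  168.] [607. -82. 171.]
scene pot rim 159 [561.  -1. 178.] [629.  63. 195.]
scene 120 38 [ 584. -113.  121.] [611. -77. 128.]
scene 128 14 [ 585. -113.  128.] [599. -82. 136.]
scene 136 11 [ 587. -109.  137.] [596. -84. 143.]
scene 144 6 [ 587. -107.  144.] [590. -80. 146.]
scene 152 7 [589. -99. 156.] [597. -83. 160.]
17.9333 [ 0.72382255 -0.45583503 -0.47827803]
```

View pics/g4.png

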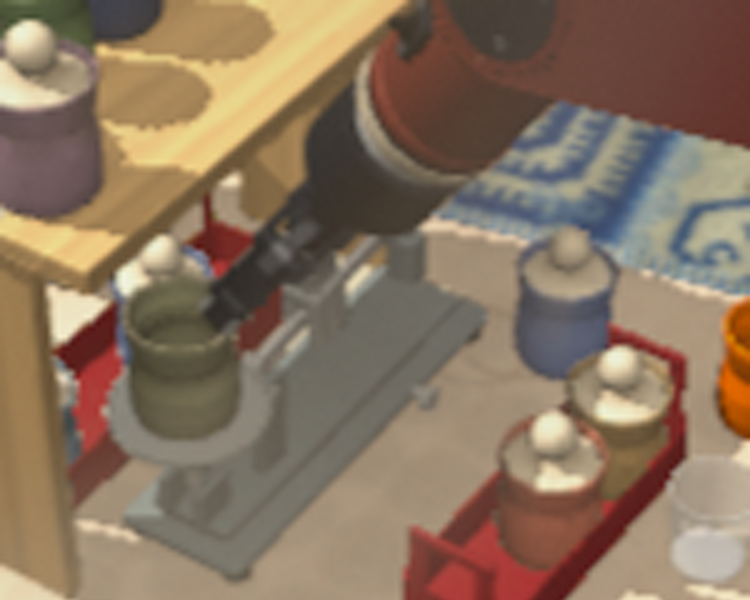

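Pot centre is (594.5,32), upright and within 2 mm of the pan's centre. The poise grip is at (599,-93,149), with its 22 x 26 mm size and top height matching. Next I grip it and slide it about 50 mm outward.

```bash
cat >> h.py <<'E'
T=np.radians(35); r=R(T,s=-1)
YA=np.array([-np.sin(YAW),np.cos(YAW),0])
def pg(y,z):  # grasp point on the poise line
    return np.array([599-np.tan(YAW)*(y+93),y,z])
def slide(y0,z0,y1,z1):
    bot.move_straight(tcp(pg(y0,z0),r,90),rot=r,feed=150)
    bot.move_straight(tcp(pg(y0,z0),r),feed=120)
    bot.close(); bot.wait(.1); o=bot.observe(); print('grip',o['width'],np.round(o['wrist_force'],1))
    bot.move_straight(tcp(pg(y1,z1),r),feed=40); o=bot.observe(); print('slid',np.round(o['wrist_force'],1))
    bot.open_jaws(); bot.wait(.1)
    bot.move_straight(tcp(pg(y1,z1),r,90),feed=120); bot.wait(1.6)
def look(i):
    for n in("top","scene"):
        p,W=cloud(n); np.savez(f"{n}{i}.npz",p=p,W=W); X,Y,Z=np.moveaxis(W,-1,0)
        m=(Z>145)&(Z<172)&(X>583)&(X<615)&(Y<-60)&(Y>-215)
        q=W[m]
        if len(q): print(n,'poise',m.sum(),np.round(q.min(0),1),np.round(q.max(0),1))
        m=(Z>178)&(Z<202)&(X>545)&(X<640)&(Y>-20)&(Y<90)
        q=W[m]; print(n,'rim',np.round(q.min(0),1),np.round(q.max(0),1))
    print(bot.observe()['clock'])
    p=np.load(f"scene{i}.npz")['p'];cv2.imwrite(f"pics/s{i}.png",cv2.resize(p[135:255,260:380],None,fx=5,fy=5,interpolation=cv2.INTER_CUBIC)[...,::-1])
E
python3 - <<'E'
from h import *
slide(-93,149,-144,150)
look(2)
E
```

```text
grip 26.016526424661095 [ 5.8 -1.7 -5.9]
slid [ 5.2  0.3 -6.9]
top poise 84 [ 589.8 -162.1  145.2] [ 611.3 -136.3  155.7]
top rim [ 5.620e+02 -1.000e-01  1.788e+02] [613.8  64.4 201.1]
scene poise 58 [ 586.7 -163.4  145.2] [ 610.4 -137.3  159.5]
scene rim [560.3  -3.7 178.2] [629.6  65.1 201.6]
25.2583
```

View pics/s2.png

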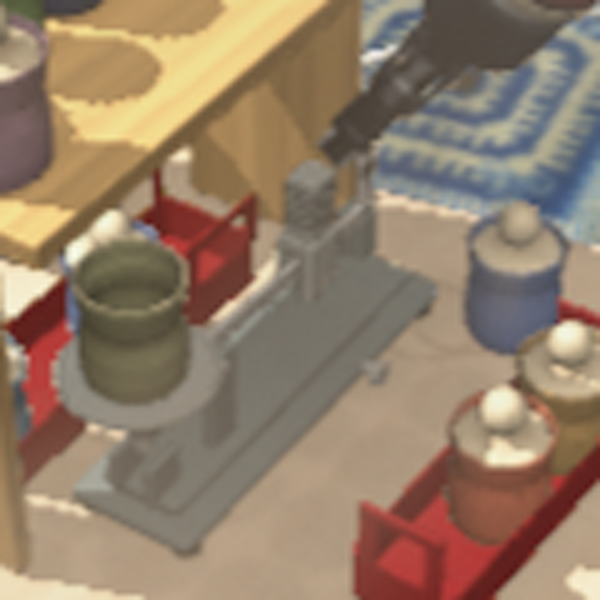

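The poise stands at y≈-149. Both the lower poise top and the higher pot rim mean the beam now tips pointer-down. I measure the angle.

```bash
cat >> h.py <<'E'
def meas(i):
    W=np.load(f"top{i}.npz")['W'];X,Y,Z=np.moveaxis(W,-1,0)
    m=(abs(X-(596.2-.0317*Y))<12)&(Z>145)&(Z<175)&(Y<-60)&(Y>-215); zt=np.percentile(Z[m],[50,80]); yt=(Y[m].min()+Y[m].max())/2
    m=(abs(X-(596.2-.0317*Y))<5)&(Z>72)&(Z<125)&(Y<-60)&(Y>-220)&(abs(Y-yt)>22)
    y,z=Y[m],Z[m]; c=np.polyfit(y,z,1)
    for _ in range(6):
        k=abs(z-np.polyval(c,y))<5; c=np.polyfit(y[k],z[k],1)
    print(i,'poise top z',np.round(zt,1),'y',round(yt,1),'beam angle',round(-c[0],4),'z at y=-32',round(np.polyval(c,-32),1),k.sum(),len(y))
E
python3 - <<'E'
from h import *
for i in(0,1,2): meas(i)
E
```

```text
0 poise top z [154.5 155.5] y -102.7 beam angle -0.0884 z at y=-32 100.1 96 116
1 poise top z [166.  167.8] y -93.7 beam angle 0.0813 z at y=-32 100.8 101 124
2 poise top z [151.1 152.7] y -149.2 beam angle -0.0857 z at y=-32 100.1 88 113
```

```bash
python3 - <<'E'
from h import *
slide(-149,135,-132,143)
look(3); meas(3)
E
```

```text
grip 26.24453569355558 [-9.4 -0.7  9.6]
slid [-6.1  0.8  4.8]
top poise 104 [ 588.7 -141.4  145.1] [ 611.7 -115.   168.1]
top rim [ 5.616e+02 -5.000e-01  1.780e+02] [614.4  64.7 193.8]
scene poise 89 [ 586.7 -145.8  145.1] [ 610.8 -114.6  171.6]
scene rim [561.5  -4.7 178.1] [628.3  63.1 197.6]
31.025
3 poise top z [163.6 165.6] y -128.2 beam angle 0.0251 z at y=-32 101.2 98 122
```

The beam is at about +0.027 rad, so the poise must go about 4 mm outward.

```bash
python3 - <<'E'
from h import *
slide(-128.3,145,-132.6,143.5)
look(4); meas(4)
E
```

```text
grip 25.263492067770855 [ 2.4 -2.8 -4.1]
slid [-3.2  1.1  3.5]
top poise 105 [ 588.7 -144.1  145.5] [ 610.3 -117.6  166.6]
top rim [561.3  -0.  178.1] [612.3  64.6 195.1]
scene poise 87 [ 587.3 -147.8  145.2] [ 612.9 -117.8  170.5]
scene rim [560.6  -3.4 178.1] [628.9  63.1 199.2]
36.4333
4 poise top z [161.8 163.4] y -130.8 beam angle 0.0091 z at y=-32 100.9 93 123
```

View pics/s4.png

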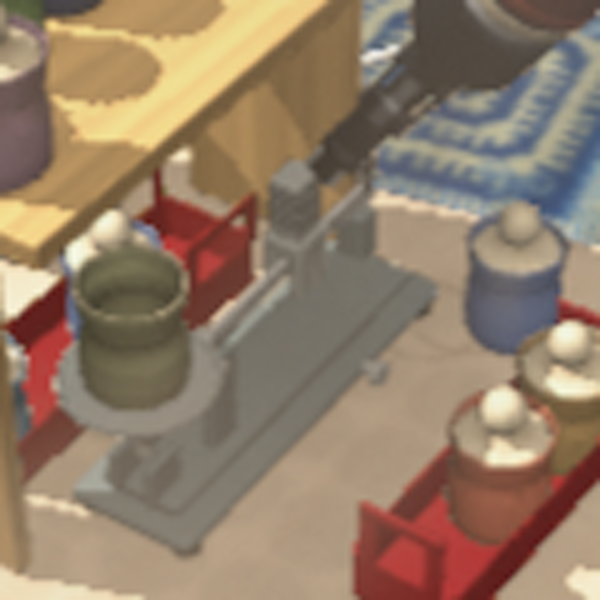

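Measured angle is about +0.01 rad, inside the tolerance. I repeat the measurement to confirm it is at rest.

```bash
python3 - <<'E'
from h import *
for i in range(10,14):
    p,W=cloud("top"); np.savez(f"top{i}.npz",p=p,W=W); meas(i); bot.wait(.3)
print(bot.observe()['wrist_force'])
E
```

```text
10 poise top z [161.4 163.2] y -131.1 beam angle 0.0046 z at y=-32 101.2 98 122
11 poise top z [161.5 164. ] y -131.1 beam angle 0.0101 z at y=-32 100.7 98 124
12 poise top z [161.6 163.3] y -131.1 beam angle 0.0075 z at y=-32 100.9 96 123
13 poise top z [161.6 163.3] y -131.1 beam angle 0.0103 z at y=-32 100.5 100 124
[ 0.14582387  0.31262035 -0.22988495]
```

The beam is at rest at about 0.008 to 0.011 rad, so I hand in.

```bash
python3 -c "
from h import *
print(bot.job_done(), bot.observe()['clock'])"
```

```text
the job is handed in; nothing more can be done
the job is handed in; nothing more can be done
```

The pot stands upright on the pan within about 2 mm of its centre, the beam rests at about +0.01 rad (limit 0.025) with everything let go, and the job was handed in at about 38 s; no verdict was returned.

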